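# Load the check board and hold it out over the ledge

## Robot

A 6-joint arm with a two-finger parallel gripper is mounted at the origin on a cart in front of the work surface, level with it; the furniture and walls round the work are solid. World frame = base frame: x ahead of the robot, y to its left, z up, the work surface at z = 0. Lengths are in mm, angles in rad, forces in N, time in s.
With the tool pointing down it reaches from about 350 to 875 mm from the base axis. Payload 4.2 kg.
Tool frame: the origin (TCP) lies between the finger pads; the fingertips stand 25 mm ahead of it and the grasp point (between the pads) lies 6 mm ahead of it; z points along the fingers, y is the line along which they close (so a half turn about z gives the same grasp; the last joint's range is limited). The gripper opens to 85 mm and grips with 20 to 120 N. Pads are 22 mm wide; open, the fingers measure 114 mm over their backs; the gripper's body (76 mm by 85 mm) begins 54 mm behind the grasp point. The pads swing forward as they close: fully open they stand 13 mm farther back than shut.
Start: joints at [-0.855, 0.385, 0.008, 0, -1.194, -0.259], TCP at [275.686, -560.889, 256.312] pointing down, gripper open.
Joint ranges: [-3.14, 3.14], [-1.21, 2.06], [-1.07, 1.41], [-3.16, 2.05], [-2.99, -0.16], [-3.1, 3.1]. Speed limits (rad/s): [2.79, 2.79, 3.14, 3.14, 3.14, 3.14].

## Interface

Orientations are given as a unit quaternion [x, y, z, w].
In Python, from bench import arm gives the robot as it stands.
- The arm moves only by the shell command python3 -m pendant 'ROWS'. ROWS is JSON, a list of rows, each a list of 7 numbers: the shift along the tool's x, y, z in m, then the turn, a rotation vector about the tool's x, y, z in degrees, then the finger opening in m, from 0 to 0.0854. In form: [[x, y, z, wx, wy, wz, fingers], ...]. A call has 1 to 12 rows; each row shifts and turns the commanded pose from where the row before left it, along the tool's axes as they then stand; what a row does not reach is not made up. A row lasts 1/10 s, in which the tool goes at most 50 mm and 8.59 degrees, less where a joint would pass 70% of its speed; a pose out of reach is approached as far as the arm can. A call is refused whole if a number of a shift passes 0.05 or a number of a turn 8.59, either way. A call with a gripper value outside its range is refused whole. The fingers move at their own pace and stop on an object; the grip force is fixed at half the most. Time passes only in rows, so rows that do not move let the fingers close. It gives the time, the measured TCP pose, the force, the opening and the grip force at its end, in the units of the state.
- arm.read_state(): the state, without advancing time (a new reading comes with each control period).
- arm.get_image(name): name is "side" or "top"; returns a dict with "image" (480x640x3 uint8, red, green, blue), "fx", "fy", "cx", "cy" (pixels), "xyz" and "rotation" of the camera in the world. Camera axes: x right, y down, z forward; pixel columns grow to the right and rows downward; lengths in mm; the calibration is good to about 2 mm. A picture is of the moment at which its call begins. There is no depth.
- arm.job_done(): hands the job in; it is judged then, once.
The state is a dict: "clock": time; "joints": joint angles; "joint_vel": joint speeds; "joint_efforts": joint torques, N m; "position": TCP position; "ee_rot": TCP orientation; "contact_force": force on the tool from outside, world axes, zero at the start; "wrist_torque": the same for the moment, N m; "gripper_width": finger opening in mm; "grasp_force": force on a finger pad.
Only numpy, scipy, OpenCV 4.12 (cv2) and the standard library are available. Lean on these libraries where they do the work, as an engineer would, in place of code of your own. Each camera call takes 0.05 s, during which the arm holds its last target. There are 200 camera calls.

## Task

Stand the three orange vials upright in the white crate on the blue check board, one in each cell; then slide the loaded board out over the far edge of the ledge until its yellow line lies along that edge from end to end, so that the pharmacist at the desk behind can take the vials. That far out the board tips unless it is held, so finish while still holding it flat on the ledge, and do not let go. Never let the board tip or a vial fall over, and leave the other things on the ledge where they are.

Things in the scene. Friction and masses are not known exactly. Their poses are not given: they have to be found in the camera images.
- check_board: Loose blue board, 280 (its x) x 190 (its y) x 12 mm, 0.55 to 0.85 kg, flat on the ledge, turned up to 0.22 rad. Origin: centre of its underside; x toward its outer end (away from the robot), z up. Fixed on it: a white crate at the outer end (62 x 176 mm outside, centred at x = +95 mm, walls 28 mm high), a black bar handle at the near end, a yellow line 5 mm wide across it at x = -20 mm
- cell_a (a point): centre of the floor of the left cell (board y = +57 mm), on the board's top, 12 mm above its underside; the cell is 52 x 52 mm inside, walls 5 mm thick and 28 mm high, open at the top; cells lie side by side along the board's y, 57 mm apart
- cell_b (a point): the same for the middle cell
- cell_c (a point): the same for the right cell (board y = -57 mm)
- handle (a point): centre of the black handle bar, at board x = -105 mm, 51 mm above the board's underside. The bar runs along the board's y: 110 mm long, 14 mm thick (along x), 18 mm tall, with 30 mm free below it; posts 84 mm apart. Grip it across its 14 mm from above. With the line at the edge, holding the board down takes 3 to 7 N here; 20 N of grip is plenty, close softly
- line_left (a point): a point on the yellow line on the board's top, 5 mm from its left end (board y = +90 mm)
- line_right (a point): the same at the right end (board y = -90 mm)
- ledge_edge (a point): a point on the top corner of the ledge's far edge; the edge is straight and runs along world y; the axes are the world's (x outward, over the desk 160 mm lower). It does not move. The middle of the yellow line starts 125 to 185 mm short of it. A monitor's corner stands 30 mm past the edge at world y = -0.14 m; a board pushed straight ahead clears it
- vial_large: The largest orange pharmacy vial with a white ribbed screw cap and a label, 74 mm tall; cap 47 mm across (the top 20 mm), body 40 mm across; full, 35 to 85 g; it starts upright on the ledge, right of the board. Origin: centre of its underside, z up along the vial
- vial_medium: The middle orange pharmacy vial with a white ribbed screw cap and a label, 70 mm tall; cap 42 mm across (the top 20 mm), body 36 mm across; full, 35 to 85 g; it starts upright on the ledge, right of the board. Origin: centre of its underside, z up along the vial
- vial_small: The smallest orange pharmacy vial with a white ribbed screw cap and a label, 66 mm tall; cap 44 mm across (the top 20 mm), body 38 mm across; full, 35 to 85 g; it starts upright on the ledge, right of the board. Origin: centre of its underside, z up along the vial
- calculator: bystander: dark desk calculator, 148 x 98 x 22 mm, at the right
- gel_bottle: bystander: pump bottle of hand gel, 182 mm tall, at the back right
- yellow_carton: bystander: yellow medicine carton, 50 x 50 x 76 mm, right rear, behind the vials
- stapler: bystander: black stapler, 152 x 40 x 57 mm, front right
- tape_dispenser: bystander: wooden-coloured tape dispenser, 150 x 52 x 77 mm, front left
- blue_cap_bottle: bystander: white stock bottle with a blue cap, 62 mm across, 105 mm tall, left

How it is judged (in metres and radians):
On the way:
1. the three vials stand released in the crate, one per cell, while the board is still back on the ledge (its line at least 50 mm short of the edge) (((horizontal distance between vial_large and cell_a below 0.012 m and z of vial_large in the frame of cell_a between -0.005 and 0.005 m) or (horizontal distance between vial_large and cell_b below 0.012 m and z of vial_large in the frame of cell_b between -0.005 and 0.005 m) or (horizontal distance between vial_large and cell_c below 0.012 m and z of vial_large in the frame of cell_c between -0.005 and 0.005 m)) and angle between each of vial_large, vial_small, vial_medium's own z axis and vertical below 0.15 rad and contact force between the fingers and vial_large below 0.1 N and ((horizontal distance between vial_small and cell_a below 0.012 m and z of vial_small in the frame of cell_a between -0.005 and 0.005 m) or (horizontal distance between vial_small and cell_b below 0.012 m and z of vial_small in the frame of cell_b between -0.005 and 0.005 m) or (horizontal distance between vial_small and cell_c below 0.012 m and z of vial_small in the frame of cell_c between -0.005 and 0.005 m)) and contact force between the fingers and vial_small below 0.1 N and ((horizontal distance between vial_medium and cell_a below 0.012 m and z of vial_medium in the frame of cell_a between -0.005 and 0.005 m) or (horizontal distance between vial_medium and cell_b below 0.012 m and z of vial_medium in the frame of cell_b between -0.005 and 0.005 m) or (horizontal distance between vial_medium and cell_c below 0.012 m and z of vial_medium in the frame of cell_c between -0.005 and 0.005 m)) and contact force between the fingers and vial_medium below 0.1 N and x of each of line_left, line_right in the frame of ledge_edge below -0.05 m), for 0.3 s.
At the end, for the whole second after the job is handed in: Both ends of the yellow line within 8 mm of the ledge's far edge; the board flat (tilt under 2 degrees, not lifted 6 mm) and still, with the fingers bearing on it with more than 1.5 N; each vial upright (within 8 degrees), down on the floor of a cell, one per cell, not touched by the fingers (((horizontal distance between vial_large and cell_a below 0.012 m and z of vial_large in the frame of cell_a between -0.005 and 0.005 m) or (horizontal distance between vial_large and cell_b below 0.012 m and z of vial_large in the frame of cell_b between -0.005 and 0.005 m) or (horizontal distance between vial_large and cell_c below 0.012 m and z of vial_large in the frame of cell_c between -0.005 and 0.005 m)) and angle between each of vial_large, vial_small, vial_medium's own z axis and vertical below 0.15 rad and contact force between the fingers and vial_large below 0.1 N and ((horizontal distance between vial_small and cell_a below 0.012 m and z of vial_small in the frame of cell_a between -0.005 and 0.005 m) or (horizontal distance between vial_small and cell_b below 0.012 m and z of vial_small in the frame of cell_b between -0.005 and 0.005 m) or (horizontal distance between vial_small and cell_c below 0.012 m and z of vial_small in the frame of cell_c between -0.005 and 0.005 m)) and contact force between the fingers and vial_small below 0.1 N and ((horizontal distance between vial_medium and cell_a below 0.012 m and z of vial_medium in the frame of cell_a between -0.005 and 0.005 m) or (horizontal distance between vial_medium and cell_b below 0.012 m and z of vial_medium in the frame of cell_b between -0.005 and 0.005 m) or (horizontal distance between vial_medium and cell_c below 0.012 m and z of vial_medium in the frame of cell_c between -0.005 and 0.005 m)) and contact force between the fingers and vial_medium below 0.1 N and x of line_left in the frame of ledge_edge between -0.008 and 0.008 m and x of line_right in the frame of ledge_edge between -0.008 and 0.008 m and angle between check_board's own z axis and vertical below 0.035 rad and height (world z) of check_board below 0.006 m and linear speed of check_board below 0.02 m/s and contact force between the fingers and check_board above 1.5 N); the arm keeps its last pose, push and grip.
It fails at once if the board tipped or was lifted at one end (more than 7 degrees) (angle between check_board's own z axis and vertical above 0.12 rad).
It fails at once if a vial fell over (angle between any of vial_large, vial_small, vial_medium's own z axis and vertical above 0.6 rad).
It fails at once if another thing on the ledge was moved (more than 25 mm) (distance of any of calculator, gel_bottle, yellow_carton, stapler, tape_dispenser, blue_cap_bottle from where it was at the start of the episode above 0.025 m).
It also fails if it takes over 64 s, if anything falls off the work surface, if the arm or the gripper's body presses on something with over 40 N, if the wrist force passes 120 N, or if a joint passes its speed limit or range.

## Working session

There is one attempt and no reset: what is moved stays moved. The work goes in short steps, Python scripts to look and compute and a shell command to move; the robot and the scene stay as the last step left them, time stands still between calls to the robot, and variables do not carry over. Pictures are saved under pics/ and viewed, at most 10 in all, crops included, and the job is handed in when it is done.

```bash
ls; mkdir -p pics; python3 - <<'E'
from bench import arm
import cv2,json,numpy as np
print(arm.read_state())
for n in("side","top"):
    d=arm.get_image(n); print(n,{k:np.round(np.array(v),4).tolist() for k,v in d.items() if k!="image"})
    cv2.imwrite(f"pics/{n}0.png",d["image"][:,:,::-1])
E
```

```text
pics
{'clock': 0.0, 'joints': array([-8.55437077e-01,  3.85551873e-01,  6.57304203e-03, -5.07249672e-04,
       -1.19400065e+00, -2.58615575e-01]), 'joint_vel': array([ 1.46742644e-03,  3.12228913e-04,  3.32922008e-04, -7.98328397e-04,
        4.93282662e-05,  2.87654310e-04]), 'joint_efforts': array([ 2.76233886e-04, -3.92287838e+01,  1.88401222e+01,  4.18628141e+00,
       -4.67122023e-03, -8.35970386e-07]), 'position': array([ 275.42245546, -560.4245658 ,  255.20247672]), 'ee_rot': array([-2.26300645e-01,  9.74056862e-01,  1.07499291e-03, -3.02495192e-04]), 'contact_force': array([-0.28695498,  0.2593295 , -0.43781974]), 'wrist_torque': array([-0.01025592, -0.02095471, -0.01259353]), 'grasp_force': 0.0, 'gripper_width': 85.50577603355579}
side {'fx': 549.6382, 'fy': 549.6382, 'cx': 317.874, 'cy': 243.2009, 'xyz': [569.1448, -1156.0825, 1031.1379], 'rotation': [0.9108, 0.0062, -0.0147, -0.4125]}
top {'fx': 597.8751, 'fy': 597.8751, 'cx': 311.6006, 'cy': 233.1765, 'xyz': [-43.9678, -334.0189, 1788.6735], 'rotation': [0.8324, -0.5284, 0.0888, -0.1413]}
```

View pics/side0.png

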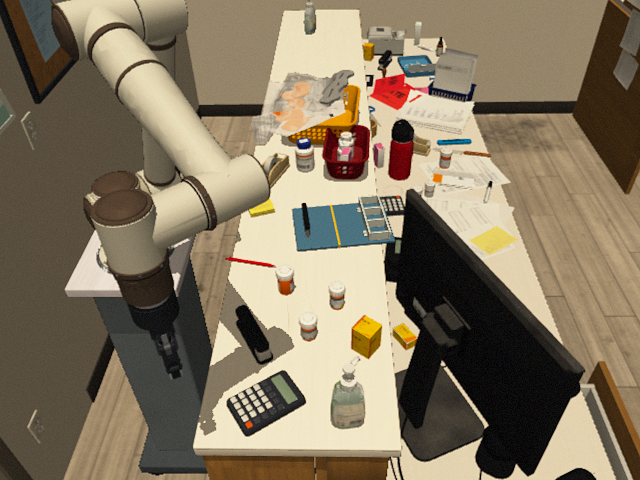

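View pics/top0.png

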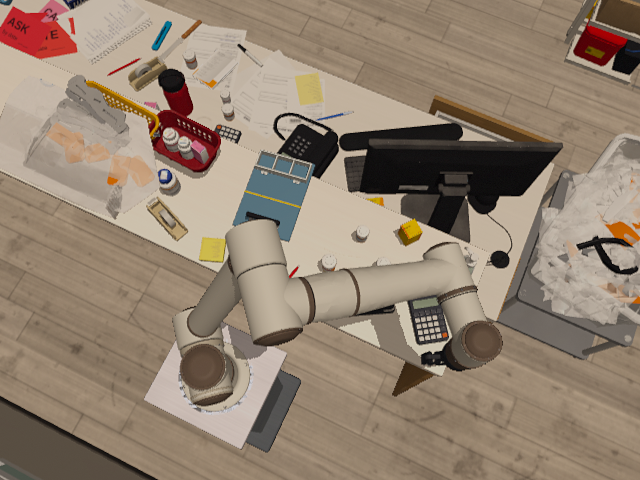

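Side: vial caps near (286,272), (337,289), (308,320), board with yellow line near (335,225), far edge a line near column 388. Top: caps near (362,233), (329,262), (381,264, partly hidden by the arm). I'll enlarge both.

```bash
cat > h.py <<'E'
import cv2,numpy as np
from scipy.spatial.transform import Rotation as R
from bench import arm
class Cam:
    def __init__(s,n,save=None):
        d=arm.get_image(n); s.im=d["image"][:,:,::-1].copy(); s.R=R.from_quat(d["rotation"]).as_matrix(); s.c=np.array(d["xyz"])
        s.K=np.array([[d["fx"],0,d["cx"]],[0,d["fy"],d["cy"]],[0,0,1]])
        if save: cv2.imwrite(save,s.im)
    def ray(s,p): 
        v=s.R@np.linalg.solve(s.K,[p[0],p[1],1]); return v/np.linalg.norm(v)
    def plane(s,p,z): v=s.ray(p); return s.c+v*(z-s.c[2])/v[2]
    def proj(s,P): q=s.K@(s.R.T@(np.array(P,float)-s.c)); return q[:2]/q[2]
def tri(a,p,b,q):
    u,v=a.ray(p),b.ray(q); t=np.linalg.lstsq(np.c_[u,-v],b.c-a.c,rcond=None)[0]
    A,B=a.c+t[0]*u,b.c+t[1]*v; return (A+B)/2,np.linalg.norm(A-B)
E
python3 - <<'E'
from h import *
S=Cam("side");T=Cam("top")
for p in [(286,272),(337,289),(308,320)]: print(S.plane(p,70).round())
for p in [(362,233),(329,262),(381,264)]: print(T.plane(p,70).round())
print([S.plane(p,0).round() for p in [(385,280),(392,430),(372,120)]])
a=cv2.resize(S.im[190:350,215:415],(800,640),interpolation=cv2.INTER_CUBIC)
b=cv2.resize(T.im[140:280,225:425],(800,560),interpolation=cv2.INTER_CUBIC)
cv2.imwrite("pics/s1.png",a[:600]);cv2.imwrite("pics/t1.png",b)
E
```

```text
[ 445. -170.   70.]
[ 573. -229.   70.]
[ 506. -327.   70.]
[ 563. -215.   70.]
[ 436. -163.   70.]
[ 497. -306.   70.]
[array([ 700., -128.,    0.]), array([ 684., -560.,    0.]), array([709., 730.,   0.])]
```

View pics/s1.png

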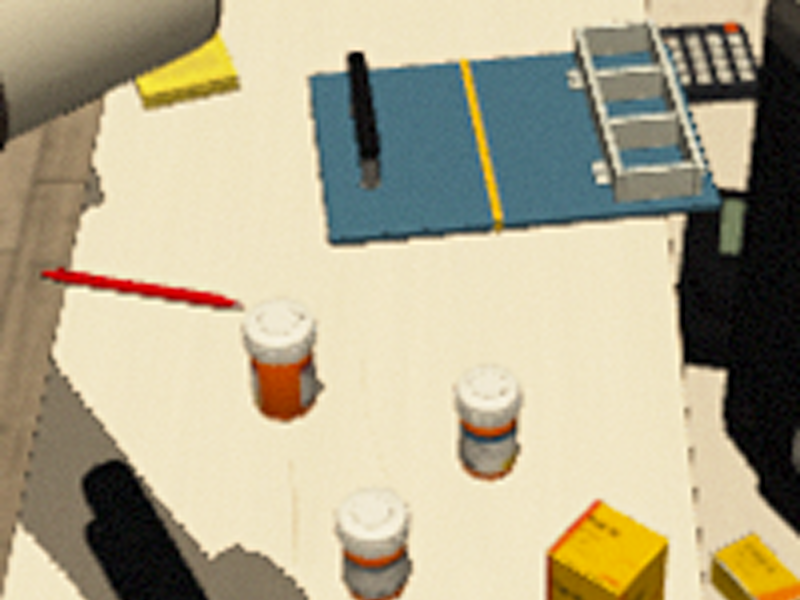

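View pics/t1.png

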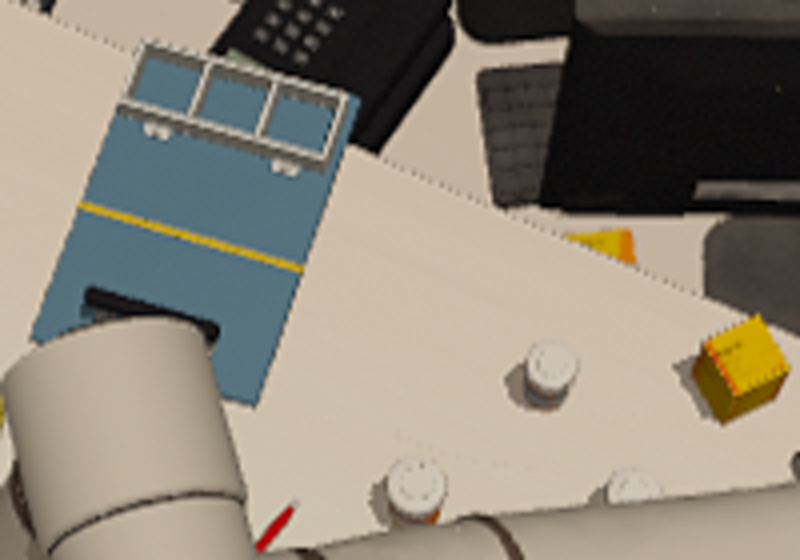

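```bash
cat > seg.py <<'E'
from h import *
def capmask(im):
    h=cv2.cvtColor(cv2.GaussianBlur(im,(3,3),0),cv2.COLOR_BGR2LAB).astype(int)
    return h
def line(cam,roi):
    x0,y0,x1,y1=roi; h=cv2.cvtColor(cam.im,cv2.COLOR_BGR2HSV)[y0:y1,x0:x1]
    blue=cv2.inRange(h,(95,70,40),(115,255,255)); yel=cv2.inRange(h,(15,110,90),(35,255,255))
    n,l,st,c=cv2.connectedComponentsWithStats(blue|yel)
    k=1+np.argmax(st[1:,4]); 
    pts=cv2.findNonZero((cv2.dilate((l==k).astype(np.uint8),None)>0).astype(np.uint8)*yel)
    n,l,st,c=cv2.connectedComponentsWithStats(((l==k)*yel).astype(np.uint8)); k=1+np.argmax(st[1:,4])
    p=np.argwhere(l==k)[:,::-1].astype(float); m=p.mean(0); d=np.linalg.svd(p-m,full_matrices=False)[2][0]; t=(p-m)@d
    return m+[x0,y0],d,t.min()-.5,t.max()+.5
E
python3 - <<'E'
from seg import *
S=Cam("side");T=Cam("top")
a=line(S,(280,185,410,260)); b=line(T,(225,140,330,250)); print(a,b)
Sa=[a[0]+a[1]*a[2],a[0]+a[1]*a[3]]; Tb=[b[0]+b[1]*b[2],b[0]+b[1]*b[3]]
Sa.sort(key=lambda p:-p[1]); Tb.sort(key=lambda p:-p[0])
for p,q in zip(Sa,Tb): print("line end",tri(S,p,T,q),S.plane(p,12),T.plane(q,12))
# edge profiles
for n,C,ys in(("side",S,(-400,-330,-300,-100,-80,-60)),("top",T,(-10,-40,-70,-100))):
    g=cv2.cvtColor(C.im,cv2.COLOR_BGR2GRAY).astype(np.float32)
    for y in ys:
        xs=np.arange(670,730,3); pr=[]
        for x in xs:
            P=np.array([C.proj((x,y+e,0)) for e in np.arange(-10,11,2)],np.float32)
            pr.append(cv2.remap(g,P[:,0].copy(),P[:,1].copy(),cv2.INTER_LINEAR).mean())
        print(n,y,np.int32(pr))
# caps
for n,C,ps in(("side",S,[(286,272),(337,289),(308,320)]),("top",T,[(329,262),(362,233),(383,262)])):
    L=cv2.cvtColor(C.im,cv2.COLOR_BGR2LAB).astype(int)
    for p in ps:
        w=L[p[1]-22:p[1]+23:3,p[0]-22:p[0]+23:3]
        print(n,p,"cap",L[p[1]-4,p[0]],"table",L[p[1],p[0]+22]); print(w[:,:,2])
E
```

```text
(array([335.17894737, 226.15789474]), array([0.21331018, 0.97698453]), np.float64(-22.275657990658896), np.float64(21.89079396940358)) (array([272.37962963, 198.88888889]), array([0.96024873, 0.2791458 ]), np.float64(-29.95365349145459), np.float64(29.56575395906482))
line end (array([583.08961669,   2.51371959,  -0.76497376]), np.float64(3.2740030264172684)) [581.49649176 -12.99784532  12.        ] [580.24701303   0.7419713   12.        ]
line end (array([554.83537072, 193.93749416,   5.99163055]), np.float64(2.032021628040093)) [554.04282801 185.211959    12.        ] [553.83201454 192.57768232  12.        ]
side -400 [229 229 229 229 230 230 230 230 231 228 182 204 213 211 211 211 210 210
 203 196]
side -330 [ 90 118 198 230 230 229 229 229 231 228 195 205 210 199 178 153 127 100
  95 106]
side -300 [124 106  99 175 226 230 228 228 229 227 198 195 141 116 129 148 167 170
 166 166]
side -100 [228 227 227 228 227 227 227 228 230 221 127  21  11  13  15  12  16  16
  13  14]
side -80 [227 227 227 228 227 227 227 227 229 232 147  10  14  15  12  12  13  14
  13  11]
side -60 [228 227 
[... 5735 characters left out ...]
0 140]
 [140 140 140 140 140 140 140 141 139 139 140 140 140 139 140]
 [140 140 140 140 140 140 140 140 140 140 139 140 140 140 140]
 [140 140 140 140 140 140 138 137 137 139 140 140 140 140 140]
 [140 140 140 140 140 138 137 137 137 137 140 140 140 140 140]
 [139 139 140 140 138 135 137 137 137 137 139 138 137 138 138]
 [139 138 137 138 139 139 139 138 140 140 139 139 139 139 139]
 [139 140 140 139 140 140 139 139 140 139 140 140 140 140 140]
 [140 140 140 139 139 140 140 140 140 140 140 140 140 140 140]
 [140 140 140 140 140 140 140 139 140 140 140 140 141 140 140]
 [140 140 140 140 140 140 140 140 140 141 140 140 140 140 140]
 [140 140 141 141 140 140 140 140 140 140 140 140 140 141 140]]
```

```bash
cat >> seg.py <<'E'
def cap(C,p,thr,Lm,r=16):
    k=4; x,y=p; w=C.im[y-r:y+r+1,x-r:x+r+1]; w=cv2.bilateralFilter(w,5,20,2)
    L=cv2.cvtColor(cv2.resize(w,None,fx=k,fy=k,interpolation=cv2.INTER_CUBIC).astype(np.float32)/255,cv2.COLOR_BGR2LAB)
    m=((L[:,:,2]<thr)&(L[:,:,0]>Lm)&(L[:,:,2]>2)).astype(np.uint8); m=cv2.morphologyEx(m,cv2.MORPH_OPEN,np.ones((9,9)))
    n,l,st,c=cv2.connectedComponentsWithStats(m); j=l[r*k-12,r*k] or 1+np.argmax(st[1:,4]); h=cv2.convexHull(cv2.findNonZero((l==j).astype(np.uint8)))
    M=cv2.moments(h); bx=np.array(cv2.boundingRect(h)); o=np.array([x-r,y-r])
    return (np.array([M["m10"],M["m01"]])/M["m00"]+.5)/k-.5+o, bx/k+[*o,0,0]
E
python3 - <<'E'
from seg import *
S=Cam("side");T=Cam("top")
for i,(s,t) in enumerate([((286,272),(329,262)),((337,289),(362,233)),((308,320),(383,262))]):
    a,ba=cap(S,s,15.5,80); b,bb=cap(T,t,10.4,74)
    print(i,a.round(1),ba,b.round(1),bb); P,e=tri(S,a,T,b); print(P.round(1),e.round(1),S.plane(a,60).round(1),T.plane(b,60).round(1), "w",(ba[2]*np.linalg.norm(P-S.c)/549.6).round(1))
E
```

```text
0 [283.9 270.4] [276.25 265.    16.5   12.  ] [328.7 260.5] [322.5  254.25  13.5   13.5 ]
[ 440.2 -160.2   66.6] 2.4 [ 438.3 -154.2   60. ] [ 443.3 -159.    60. ] w 41.8
1 [336.6 286.6] [329.75 281.75  14.5   11.  ] [362.9 230.3] [358.  225.5  11.   11. ]
[ 572.8 -214.5   64.3] 2.0 [ 572. -211.   60.] [ 575.4 -213.8   60. ] w 35.6
2 [307.5 318.1] [299.75 311.75  16.5   13.5 ] [383.2 260.9] [377.5  257.5   12.5    7.25]
[ 507.9 -309.9   59.8] 8.3 [ 504.3 -312.8   60. ] [ 511.8 -308.3   60. ] w 38.7
```

```bash
cat > go.py <<'E'
import sys,numpy as np
from bench import arm
from scipy.spatial.transform import Rotation as R
# go.py x y z yaw_y(deg): shift in current tool axes (m) and needed turn
s=arm.read_state(); M=R.from_quat(s["ee_rot"]).as_matrix(); phi=np.degrees(np.arctan2(M[1,1],M[0,1]))%360
t=np.array(list(map(float,sys.argv[1:4]))); d=M.T@(t-s["position"])/1000
print("clock",round(s["clock"],2),"pos",s["position"].round(1),"phi",phi.round(2),"tilt",np.degrees(np.arccos(-M[2,2])).round(2),"shift",d.round(4),"F",s["contact_force"].round(1),"w",round(s["gripper_width"],1),"gf",round(s["grasp_force"],1),"j",s["joints"].round(2))
if len(sys.argv)>4: print("tool wz turn",round(-(float(sys.argv[4])-phi),2))
E
python3 -m pendant '[[0,0,0,0,0,-7.96,0.085],[0,0,0,0,0,-7.96,0.085],[0,0,0,0,0,-7.96,0.085],[0,0,0,0,0,-7.96,0.085],[0,0,0,0,0,-7.96,0.085],[0,0,0,0,0,-7.96,0.085],[0,0,0,0,0,-7.96,0.085],[0,0,0,0,0,-7.96,0.085],[0,0,0,0,0,-7.96,0.085],[0,0,0,0,0,0,0.085],[0,0,0,0,0,0,0.085]]'
python3 go.py 440 -160 180 187.8
```

```text
clock: 1.5
position: [275.7, -560.9, 256.3]
ee_rot: [0.753, -0.658, 0.0, -0.0]
contact_force: [0.8, -0.0, 0.8]
gripper_width: 84.7
grasp_force: 0.0
clock 1.5 pos [ 275.7 -560.9  256.3] phi 187.65 tilt 0.0 shift [-0.3755 -0.2162  0.0763] F [ 0.8 -0.   0.8] w 84.7 gf 0.0 j [-0.86  0.38  0.01 -0.   -1.19  0.99]
tool wz turn -0.15
```

```bash
python3 -m pendant '[[-0.0375,-0.0216,0.005,0,0,0,0.085],[-0.0375,-0.0216,0.005,0,0,0,0.085],[-0.0375,-0.0216,0.005,0,0,0,0.085],[-0.0375,-0.0216,0.008,0,0,0,0.085],[-0.0375,-0.0216,0.008,0,0,0,0.085],[-0.0375,-0.0216,0.009,0,0,0,0.085],[-0.0375,-0.0216,0.009,0,0,0,0.085],[-0.0375,-0.0216,0.009,0,0,0,0.085],[-0.0375,-0.0216,0.009,0,0,0,0.085],[-0.0375,-0.0216,0.009,0,0,0,0.085],[0,0,0,0,0,0,0.085],[0,0,0,0,0,0,0.085]]'
python3 go.py 440 -160 72 187.8
python3 - <<'E'
from seg import *
S=Cam("side","pics/s2.png");T=Cam("top","pics/t2.png")
for s,t in [((308,320),(383,262)),((337,289),(362,233))]:
    a,ba=cap(S,s,15.5,80); b,bb=cap(T,t,10.4,74); P,e=tri(S,a,T,b); print(a,ba,b,bb,P.round(1),e)
cv2.imwrite("pics/c2.png",np.vstack([cv2.resize(S.im[200:350,230:430],(800,300)),cv2.resize(T.im[180:310,300:430],(800,300))]) if 0 else np.hstack([cv2.resize(S.im[200:350,240:390],(400,400)),cv2.resize(T.im[180:310,290:420],(400,400))]))
E
```

```text
clock: 2.7
position: [439.0, -159.1, 180.3]
ee_rot: [0.754, -0.657, -0.0, 0.0]
contact_force: [1.1, -0.6, 0.4]
gripper_width: 85.0
grasp_force: 0.0
clock 2.7 pos [ 439.  -159.1  180.3] phi 187.86 tilt 0.01 shift [ 0.001  -0.0008  0.1083] F [ 1.1 -0.6  0.4] w 85.0 gf 0.0 j [ 0.    0.19 -0.48  0.   -0.9   0.14]
tool wz turn 0.06
[307.39228716 317.64765079] [299.25 311.25  17.    14.  ] [383.56364089 263.02851674] [377.5  257.5   13.    12.25] [ 504.8 -312.1   61.4] 1.8206943502801933
[336.71473168 286.22396801] [329.5 281.   15.5  12. ] [363.35585172 230.55242034] [359.25 225.5    9.5   11.  ] [ 572.6 -215.9   66.6] 0.7791422543807778
```

View pics/c2.png

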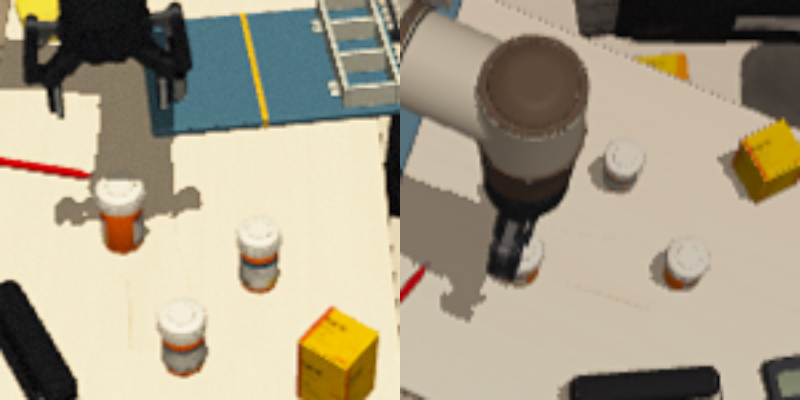

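The picture shows the open gripper centred above the large vial (side crop, fingers at 57 and 165, vial at 121) and all caps clear; descending.

```bash
python3 -m pendant '[[0.001,-0.0008,0.03,0,0,0,0.085],[0,0,0.03,0,0,0,0.085],[0,0,0.03,0,0,0,0.085],[0,0,0.02,0,0,0,0.085],[0,0,0,0,0,0,0.04],[0,0,0,0,0,0,0.04],[0,0,0,0,0,0,0.04],[0,0,0,0,0,0,0.04],[0,0,0,0,0,0,0.04],[0,0,0,0,0,0,0.04]]'
python3 go.py 440 -160 72 187.8
```

```text
clock: 3.8
position: [440.6, -161.2, 72.0]
ee_rot: [0.754, -0.657, 0.001, -0.001]
contact_force: [-1.5, -0.9, 5.8]
gripper_width: 42.9
grasp_force: 61.0
clock 3.8 pos [ 440.6 -161.2   72. ] phi 187.84 tilt 0.18 shift [-0.0013  0.0004  0.    ] F [-1.5 -0.9  5.8] w 42.9 gf 61.0 j [-0.    0.36 -0.6   0.   -0.61  0.14]
tool wz turn 0.04
```

```bash
python3 -m pendant '[[0,0,-0.02,0,0,0,0.04],[0,0,-0.04,0,0,0,0.04],[0,0,-0.04,0,0,0,0.04],[0,0,0,0,0,0,0.04],[0,0,0,0,0,0,0.04]]'
python3 go.py 440 -160 172 187.8
python3 - <<'E'
from seg import *
S=Cam("side","pics/s3.png");T=Cam("top","pics/t3.png")
print(S.proj((440,-160,170)))
u,v=S.proj((440,-160,160)).astype(int)
cv2.imwrite("pics/c3.png",cv2.resize(S.im[v-40:v+60,u-50:u+50],(500,500),interpolation=cv2.INTER_CUBIC))
E
```

```text
clock: 4.3
position: [439.9, -160.7, 171.6]
ee_rot: [0.754, -0.657, 0.001, -0.001]
contact_force: [-0.0, -0.1, -1.3]
gripper_width: 43.1
grasp_force: 61.3
clock 4.3 pos [ 439.9 -160.7  171.6] phi 187.79 tilt 0.21 shift [-0.0007 -0.0002 -0.0004] F [-0.  -0.1 -1.3] w 43.1 gf 61.3 j [-0.    0.2  -0.49 -0.   -0.87  0.14]
tool wz turn -0.01
[281.60498097 239.21096433]
```

View pics/c3.png

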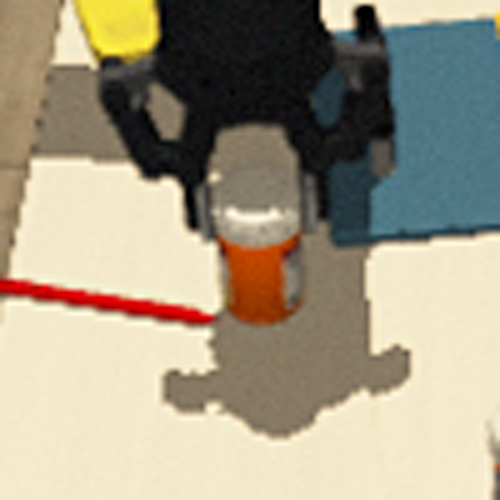

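The picture shows the large vial hanging upright, held by its cap. Check the crate rim in both views against the line-based cell positions.

```bash
python3 - <<'E'
from seg import *
S=Cam("side");T=Cam("top")
# rim: bright, low-saturation pixels connected within the crate ROI; rim outline centroid = its centre at rim height
b=line(T,(225,140,330,250)); ends=[T.plane(b[0]+b[1]*k,12) for k in b[2:]]; print(b[0],np.round(ends,1))
e=(ends[1]-ends[0]); yaw=np.arctan2(e[0],-e[1]); mid=(ends[0]+ends[1])/2
X=np.array([np.cos(yaw),np.sin(yaw),0]);Y=np.array([-X[1],X[0],0]); print("yaw",yaw,"mid",mid,"cells",[(mid+115*X+k*Y).round(1) for k in(57,0,-57)])
tc=[(148,45),(358,97),(325,170),(118,105)]; sc=[(650,25),(702,165),(615,175),(577,30)]
for (u,v),(p,q) in zip(tc,sc):
    P,er=tri(S,(215+p/4-.4,190+q/4-.4),T,(225+u/4-.4,140+v/4-.4)); print(P.round(1),er.round(1),"board",((P-mid)@X-20).round(1),((P-mid)@Y).round(1))
E
```

```text
Traceback (most recent call last):
  File "seg.py", line 11, in line
    n,l,st,c=cv2.connectedComponentsWithStats(((l==k)*yel).astype(np.uint8)); k=1+np.argmax(st[1:,4])
                                                                                  ~~~~~~~~~^^^^^^^^^^
ValueError: attempt to get argmax of an empty sequence
```

Arm hides the line now; use the first-view line values.

```bash
python3 - <<'E'
from seg import *
S=Cam("side");T=Cam("top")
mid=np.array([567.0,96.7,12]);yaw=.137
X=np.array([np.cos(yaw),np.sin(yaw),0]);Y=np.array([-X[1],X[0],0]); print("cells",[(mid+115*X+k*Y).round(1) for k in(57,0,-57)])
tc=[(148,45),(358,97),(325,170),(118,105)]; sc=[(650,25),(702,165),(615,175),(577,30)]
for (u,v),(p,q) in zip(tc,sc):
    P,er=tri(S,(215+p/4-.4,190+q/4-.4),T,(225+u/4-.4,140+v/4-.4)); print(P.round(1),er.round(1),"board",((P-mid)@X-20).round(1),((P-mid)@Y).round(1))
E
python3 go.py 673.1 168.9 172 187.8
```

```text
cells [array([673.1, 168.9,  12. ]), array([680.9, 112.4,  12. ]), array([688.7,  55.9,  12. ])]
[696.  197.3  34.9] 0.3 board 121.5 82.0
[721.7  20.2  44.8] 0.9 board 122.8 -96.9
[659.3  19.7  34.5] 4.4 board 61.0 -88.9
[640.  196.5  30.5] 1.4 board 66.0 88.9
clock 4.6 pos [ 439.1 -160.9  169.3] phi 187.81 tilt 0.14 shift [-0.2949 -0.2766 -0.0033] F [ 0.2 -0.3 -0.7] w 43.1 gf 61.3 j [-0.    0.21 -0.49 -0.   -0.87  0.14]
tool wz turn 0.01
```

```bash
python3 -m pendant '[[-0.0294,-0.0277,0,0,0,0,0.04],[-0.0294,-0.0277,0,0,0,0,0.04],[-0.0294,-0.0277,0,0,0,0,0.04],[-0.0294,-0.0277,0,0,0,0,0.04],[-0.0294,-0.0277,0,0,0,0,0.04],[-0.0294,-0.0277,0,0,0,0,0.04],[-0.0294,-0.0277,0,0,0,0,0.04],[-0.0294,-0.0277,0,0,0,0,0.04],[-0.0294,-0.0277,0.01,0,0,0,0.04],[-0.0294,-0.0277,0.015,0,0,0,0.04],[0,0,0,0,0,0,0.04],[0,0,0,0,0,0,0.04]]'
python3 go.py 673 168 84 187.8
python3 - <<'E'
from seg import *
S=Cam("side","pics/s4.png");T=Cam("top","pics/t4.png")
u,v=S.proj((673,140,50)).astype(int);a,b=T.proj((650,110,40)).astype(int); print(u,v,a,b)
cv2.imwrite("pics/c4.png",np.hstack([cv2.resize(S.im[v-40:v+40,u-50:u+30],(400,400),interpolation=cv2.INTER_CUBIC),cv2.resize(T.im[b-40:b+40,a-40:a+40],(400,400),interpolation=cv2.INTER_CUBIC)]))
E
```

```text
clock: 5.8
position: [673.5, 168.4, 142.7]
ee_rot: [0.754, -0.657, -0.001, 0.002]
contact_force: [0.2, -1.1, 0.3]
gripper_width: 42.7
grasp_force: 61.3
clock 5.8 pos [673.5 168.4 142.7] phi 187.87 tilt 0.25 shift [0.0003 0.0003 0.0587] F [ 0.2 -1.1  0.3] w 42.7 gf 61.3 j [ 0.48  0.59  0.05 -0.   -1.04 -0.34]
tool wz turn 0.07
370 203 279 172
```

View pics/c4.png

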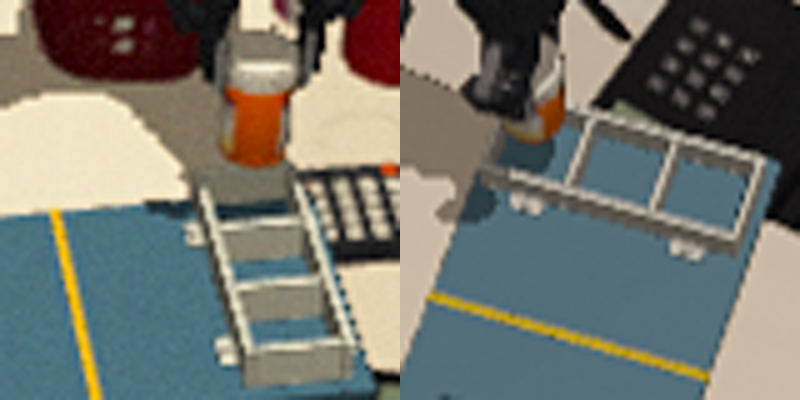

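```bash
python3 - <<'E'
from seg import *
S=Cam("side");T=Cam("top")
for s,t in(((373.5,207),(275.2,162.8)),((376.8,220.3),(291.4,168))):
    s=np.array(s)-.4;t=np.array(t)-.4
    P,e=tri(S,s,T,t); print(P.round(1),e.round(1),T.plane(t,40).round(1),S.plane(s,40).round(1))
b=line(T,(225,140,330,250)); ends=[T.plane(b[0]+b[1]*k,12) for k in b[2:]]; print(np.round(ends,1), (ends[0]+ends[1])/2)
yaw=.137;X=np.array([np.cos(yaw),np.sin(yaw),0]);Y=np.array([-X[1],X[0],0])
for o in(57,28.5,0,-28.5,-57):print(o,(np.array([567,95.7,0])+115*X+o*Y).round(1))
E
```

```text
[678.8 140.3  36.2] 4.3 [675.  138.4  40. ] [680.4 137.   40. ]
[686.4  86.   29.8] 3.0 [680.6  83.   40. ] [686.5  74.5  40. ]
[[553.8 192.6  12. ]
 [580.2   0.7  12. ]] [567.03951379  96.65982681  12.        ]
57 [673.1 167.9   0. ]
28.5 [677.  139.6   0. ]
0 [680.9 111.4   0. ]
-28.5 [684.8  83.2   0. ]
-57 [688.7  54.9   0. ]
```

```bash
python3 -m pendant '[[0.0005,0.0003,0.02,0,0,0,0.04],[0,0,0.02,0,0,0,0.04],[0,0,0.01,0,0,0,0.04],[0,0,0.005,0,0,0,0.04],[0,0,0.002,0,0,0,0.04],[0,0,0,0,0,0,0.04],[0,0,0,0,0,0,0.04]]'
python3 go.py 673 168 84 187.8
```

```text
clock: 6.7
position: [674.4, 167.7, 89.4]
ee_rot: [0.754, -0.657, 0.0, -0.001]
contact_force: [0.6, 0.5, -1.2]
gripper_width: 43.0
grasp_force: 61.3
clock 6.7 pos [674.4 167.7  89.4] phi 187.82 tilt 0.1 shift [-0.0005  0.0014  0.0054] F [ 0.6  0.5 -1.2] w 43.0 gf 61.3 j [ 0.48  0.64  0.    0.   -0.93 -0.34]
tool wz turn 0.02
```

```bash
python3 -m pendant '[[0,0.001,0.003,0,0,0,0.04],[0,0,0.001,0,0,0,0.04],[0,0,0,0,0,0,0.04]]'
python3 -m pendant '[[0,0,0.0015,0,0,0,0.04],[0,0,0,0,0,0,0.04]]'
```

```text
clock: 7.0
position: [672.8, 167.4, 84.3]
ee_rot: [0.754, -0.657, 0.0, 0.0]
contact_force: [-0.5, -0.8, -0.2]
gripper_width: 42.8
grasp_force: 61.3
clock: 7.2
position: [673.0, 167.4, 84.1]
ee_rot: [0.754, -0.657, 0.0, -0.0]
contact_force: [-2.3, 0.1, 5.0]
gripper_width: 42.9
grasp_force: 61.8
```

```bash
python3 -m pendant '[[0,0,-0.001,0,0,0,0.05],[0,0,0,0,0,0,0.065],[0,0,0,0,0,0,0.085],[0,0,0,0,0,0,0.085],[0,0,0,0,0,0,0.085],[0,0,-0.02,0,0,0,0.085],[0,0,-0.04,0,0,0,0.085],[0,0,-0.03,0,0,0,0.085],[0,0,0,0,0,0,0.085]]'
python3 go.py 572.7 -215.5 172 187.8
python3 - <<'E'
from seg import *
S=Cam("side","pics/s5.png")
E
```

```text
clock: 8.1
position: [675.7, 168.2, 180.0]
ee_rot: [0.754, -0.657, 0.003, -0.005]
contact_force: [0.4, 0.5, 1.0]
gripper_width: 84.9
grasp_force: 0.0
clock 8.1 pos [675.7 168.2 180. ] phi 187.86 tilt 0.64 shift [0.366  0.1546 0.0056] F [0.4 0.5 1. ] w 84.9 gf 0.0 j [ 0.48  0.55  0.09  0.   -1.1  -0.34]
tool wz turn 0.06
```

```bash
python3 -m pendant '[[0.0366,0.0152,0,0,0,0,0.085],[0.0366,0.0152,0,0,0,0,0.085],[0.0366,0.0152,0,0,0,0,0.085],[0.0366,0.0152,0,0,0,0,0.085],[0.0366,0.0152,0,0,0,0,0.085],[0.0366,0.0152,0,0,0,0,0.085],[0.0366,0.0152,0,0,0,0,0.085],[0.0366,0.0152,0,0,0,0,0.085],[0.0366,0.0152,0,0,0,0,0.085],[0.0366,0.0152,0,0,0,0,0.085],[0,0,0,0,0,0,0.085],[0,0,0,0,0,0,0.085]]'
python3 go.py 572.7 -215.5 68 187.8
python3 - <<'E'
from seg import *
S=Cam("side","pics/s5.png");T=Cam("top","pics/t5.png")
u,v=S.proj((673,140,50)).astype(int);a,b=T.proj((650,110,40)).astype(int); print(u,v,a,b)
cv2.imwrite("pics/c5.png",np.hstack([cv2.resize(S.im[v-40:v+40,u-50:u+30],(400,400),interpolation=cv2.INTER_CUBIC),cv2.resize(T.im[b-40:b+40,a-40:a+40],(400,400),interpolation=cv2.INTER_CUBIC)]))
E
```

```text
clock: 9.35
position: [571.1, -216.6, 172.6]
ee_rot: [0.753, -0.658, -0.001, 0.0]
contact_force: [0.3, -0.1, -0.6]
gripper_width: 84.9
grasp_force: 0.0
clock 9.35 pos [ 571.1 -216.6  172.6] phi 187.69 tilt 0.13 shift [-0.0008 -0.0019  0.1046] F [ 0.3 -0.1 -0.6] w 84.9 gf 0.0 j [-0.1   0.43 -0.14 -0.   -1.    0.23]
tool wz turn -0.11
370 203 279 172
```

View pics/c5.png

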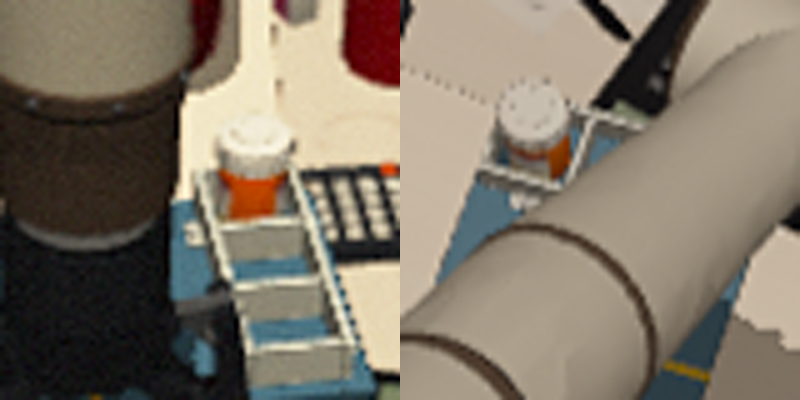

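The large vial stands upright in cell a (side crop 253,150). Now the medium one.

```bash
python3 -m pendant '[[-0.0008,-0.0015,0.03,0,0,0,0.085],[0,0,0.03,0,0,0,0.085],[0,0,0.03,0,0,0,0.085],[0,0,0.0155,0,0,0,0.085],[0,0,0,0,0,0,0.035],[0,0,0,0,0,0,0.035],[0,0,0,0,0,0,0.035],[0,0,0,0,0,0,0.035],[0,0,0,0,0,0,0.035],[0,0,0,0,0,0,0.035]]'
python3 -m pendant '[[0,0,-0.02,0,0,0,0.035],[0,0,-0.04,0,0,0,0.035],[0,0,-0.04,0,0,0,0.035],[0,0,0,0,0,0,0.035]]'
python3 go.py 681 111 168 187.8
```

```text
clock: 10.45
position: [574.6, -215.1, 70.1]
ee_rot: [0.754, -0.657, 0.002, -0.001]
contact_force: [-0.3, 0.6, 6.3]
gripper_width: 37.5
grasp_force: 60.2
clock: 10.85
position: [576.7, -215.8, 174.9]
ee_rot: [0.754, -0.657, 0.006, -0.003]
contact_force: [0.2, -0.1, -0.4]
gripper_width: 37.9
grasp_force: 60.4
clock 10.85 pos [ 576.7 -215.8  174.9] phi 187.87 tilt 0.73 shift [-0.3095 -0.148   0.0072] F [ 0.2 -0.1 -0.4] w 37.9 gf 60.4 j [-0.09  0.43 -0.14  0.   -0.99  0.23]
tool wz turn 0.07
```

```bash
python3 -m pendant '[[-0.0309,-0.0151,0,0,0,0,0.035],[-0.0309,-0.0151,0,0,0,0,0.035],[-0.0309,-0.0151,0,0,0,0,0.035],[-0.0309,-0.0151,0,0,0,0,0.035],[-0.0309,-0.0151,0,0,0,0,0.035],[-0.0309,-0.0151,0,0,0,0,0.035],[-0.0309,-0.0151,0,0,0,0,0.035],[-0.0309,-0.0151,0,0,0,0,0.035],[-0.0309,-0.0151,0,0,0,0,0.035],[-0.0309,-0.0151,0,0,0,0,0.035],[0,0,0,0,0,0,0.035],[0,0,0,0,0,0,0.035]]'
python3 go.py 681 111 85 187.8
```

```text
clock: 12.05
position: [680.5, 112.4, 167.2]
ee_rot: [0.754, -0.657, -0.001, 0.001]
contact_force: [0.1, -0.2, -0.7]
gripper_width: 37.6
grasp_force: 60.4
clock 12.05 pos [680.5 112.4 167.2] phi 187.87 tilt 0.11 shift [ 0.0014 -0.0005  0.0822] F [ 0.1 -0.2 -0.7] w 37.6 gf 60.4 j [ 0.4   0.56  0.07 -0.   -1.08 -0.26]
tool wz turn 0.07
```

```bash
python3 -m pendant '[[0.001,-0.0003,0.02,0,0,0,0.035],[0,0,0.02,0,0,0,0.035],[0,0,0.02,0,0,0,0.035],[0,0,0.015,0,0,0,0.035],[0,0,0.004,0,0,0,0.035],[0,0,0.002,0,0,0,0.035],[0,0,0,0,0,0,0.035],[0,0,0,0,0,0,0.035]]'
python3 -m pendant '[[0,0,0.0015,0,0,0,0.035],[0,0,0.0015,0,0,0,0.035],[0,0,0,0,0,0,0.035]]'
```

```text
clock: 12.85
position: [682.1, 110.9, 88.5]
ee_rot: [0.754, -0.657, 0.001, -0.001]
contact_force: [-0.2, 0.5, 0.2]
gripper_width: 37.2
grasp_force: 60.4
clock: 13.15
position: [681.3, 110.8, 84.3]
ee_rot: [0.754, -0.657, -0.0, 0.0]
contact_force: [-0.1, -0.1, -0.3]
gripper_width: 37.5
grasp_force: 60.4
```

```bash
python3 -m pendant '[[0,0,0.0015,0,0,0,0.035],[0,0,0.001,0,0,0,0.035],[0,0,0,0,0,0,0.035]]'
```

```text
clock: 13.45
position: [681.5, 110.8, 82.2]
ee_rot: [0.754, -0.657, 0.0, -0.0]
contact_force: [-1.1, 0.5, 1.0]
gripper_width: 37.5
grasp_force: 60.6
```

```bash
python3 -m pendant '[[0,0,0,0,0,0,0.05],[0,0,0,0,0,0,0.065],[0,0,0,0,0,0,0.085],[0,0,0,0,0,0,0.085],[0,0,0,0,0,0,0.085],[0,0,-0.02,0,0,0,0.085],[0,0,-0.04,0,0,0,0.085],[0,0,-0.03,0,0,0,0.085],[0,0,0,0,0,0,0.085],[0,0,0,0,0,0,0.085],[0,0,0,0,0,0,0.085]]'
python3 go.py 505 -312 172 187.8
```

```text
clock: 14.55
position: [680.6, 110.6, 170.5]
ee_rot: [0.754, -0.657, -0.001, 0.001]
contact_force: [-0.1, -0.5, 0.9]
gripper_width: 85.3
grasp_force: 0.0
clock 14.55 pos [680.6 110.6 170.5] phi 187.79 tilt 0.14 shift [ 0.3949  0.2313 -0.0009] F [-0.1 -0.5  0.9] w 85.3 gf 0.0 j [ 0.39  0.56  0.07 -0.   -1.09 -0.26]
tool wz turn -0.01
```

```bash
python3 -m pendant '[[0.0395,0.0231,0,0,0,0,0.085],[0.0395,0.0231,0,0,0,0,0.085],[0.0395,0.0231,0,0,0,0,0.085],[0.0395,0.0231,0,0,0,0,0.085],[0.0395,0.0231,0,0,0,0,0.085],[0.0395,0.0231,0,0,0,0,0.085],[0.0395,0.0231,0,0,0,0,0.085],[0.0395,0.0231,0,0,0,0,0.085],[0.0395,0.0231,0,0,0,0,0.085],[0.0395,0.0231,0,0,0,0,0.085],[0,0,0,0,0,0,0.085],[0,0,0,0,0,0,0.085]]'
python3 go.py 505 -312 64 187.8
python3 - <<'E'
from seg import *
S=Cam("side","pics/s6.png");T=Cam("top","pics/t6.png")
a,ba=cap(S,(308,320),15.5,80);print(a,S.plane(a,58).round(1))
u,v=S.proj((673,140,50)).astype(int)
cv2.imwrite("pics/c6.png",np.hstack([cv2.resize(S.im[v-40:v+40,u-50:u+30],(400,400),interpolation=cv2.INTER_CUBIC),cv2.resize(S.im[240:360,250:370],(400,400),interpolation=cv2.INTER_CUBIC)]))
E
```

```text
clock: 15.75
position: [505.1, -312.7, 170.4]
ee_rot: [0.753, -0.658, -0.001, 0.0]
contact_force: [-0.3, -0.2, 0.5]
gripper_width: 85.3
grasp_force: 0.0
clock 15.75 pos [ 505.1 -312.7  170.4] phi 187.67 tilt 0.16 shift [-0.0006 -0.0003  0.1064] F [-0.3 -0.2  0.5] w 85.3 gf 0.0 j [-0.28  0.41 -0.19 -0.   -0.98  0.42]
tool wz turn -0.13
[307.50188997 319.65836047] [ 504.3 -315.8   58. ]
```

View pics/c6.png

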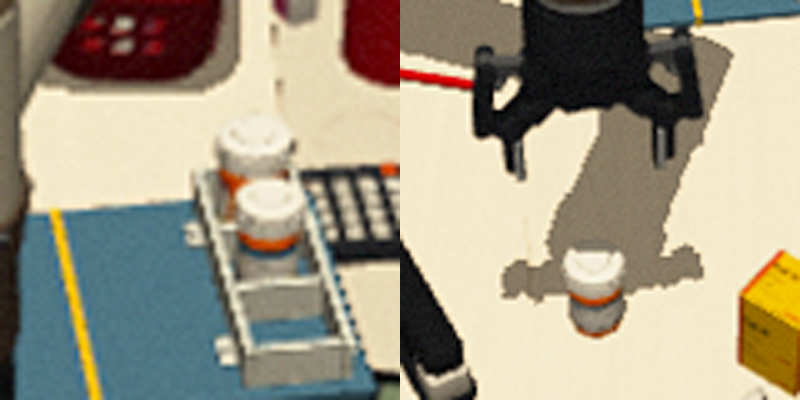

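Both vials stand in cells a and b; the open gripper is centred above the small vial (fingers at 515, 662; vial 595 in the crop, lower down) and clear of the stapler.

```bash
python3 -m pendant '[[0,0,0.03,0,0,0,0.085],[0,0,0.03,0,0,0,0.085],[0,0,0.03,0,0,0,0.085],[0,0,0.0165,0,0,0,0.085],[0,0,0,0,0,0,0.035],[0,0,0,0,0,0,0.035],[0,0,0,0,0,0,0.035],[0,0,0,0,0,0,0.035],[0,0,0,0,0,0,0.035],[0,0,0,0,0,0,0.035]]'
python3 -m pendant '[[0,0,-0.02,0,0,0,0.035],[0,0,-0.04,0,0,0,0.035],[0,0,-0.05,0,0,0,0.035],[0,0,0,0,0,0,0.035],[0,0,0,0,0,0,0.035]]'
python3 go.py 689 54.5 172 187.8
```

```text
clock: 16.85
position: [507.6, -312.3, 67.0]
ee_rot: [0.754, -0.657, 0.002, -0.001]
contact_force: [0.3, 1.2, 5.5]
gripper_width: 39.9
grasp_force: 60.8
clock: 17.35
position: [506.3, -311.9, 176.6]
ee_rot: [0.753, -0.658, 0.001, -0.001]
contact_force: [-0.4, 0.5, -2.1]
gripper_width: 40.4
grasp_force: 60.8
clock 17.35 pos [ 506.3 -311.9  176.6] phi 187.78 tilt 0.15 shift [-0.3383 -0.2306  0.005 ] F [-0.4  0.5 -2.1] w 40.4 gf 60.8 j [-0.28  0.4  -0.18 -0.   -0.99  0.42]
tool wz turn -0.02
```

```bash
python3 -m pendant '[[-0.0338,-0.0231,0,0,0,0,0.035],[-0.0338,-0.0231,0,0,0,0,0.035],[-0.0338,-0.0231,0,0,0,0,0.035],[-0.0338,-0.0231,0,0,0,0,0.035],[-0.0338,-0.0231,0,0,0,0,0.035],[-0.0338,-0.0231,0,0,0,0,0.035],[-0.0338,-0.0231,0,0,0,0,0.035],[-0.0338,-0.0231,0,0,0,0,0.035],[-0.0338,-0.0231,0,0,0,0,0.035],[-0.0338,-0.0231,0,0,0,0,0.035],[0,0,0,0,0,0,0.035],[0,0,0,0,0,0,0.035]]'
python3 go.py 689 54.5 85 187.8
```

```text
clock: 18.55
position: [688.1, 55.1, 172.4]
ee_rot: [0.754, -0.657, -0.002, 0.002]
contact_force: [-0.2, -0.2, 0.4]
gripper_width: 39.9
grasp_force: 60.8
clock 18.55 pos [688.1  55.1 172.4] phi 187.88 tilt 0.29 shift [ 0.0006 -0.0012  0.0874] F [-0.2 -0.2  0.4] w 39.9 gf 60.8 j [ 0.31  0.56  0.08 -0.   -1.1  -0.18]
tool wz turn 0.08
```

```bash
python3 -m pendant '[[0.0005,0,0.02,0,0,0,0.035],[0,0,0.02,0,0,0,0.035],[0,0,0.02,0,0,0,0.035],[0,0,0.02,0,0,0,0.035],[0,0,0.006,0,0,0,0.035],[0,0,0.002,0,0,0,0.035],[0,0,0,0,0,0,0.035],[0,0,0,0,0,0,0.035]]'
python3 -m pendant '[[0,0,0.0015,0,0,0,0.035],[0,0,0.0015,0,0,0,0.035],[0,0,0,0,0,0,0.035]]'
```

```text
clock: 19.35
position: [689.9, 53.7, 88.6]
ee_rot: [0.754, -0.657, 0.001, -0.001]
contact_force: [0.8, 0.3, -0.8]
gripper_width: 39.9
grasp_force: 60.8
clock: 19.65
position: [689.2, 53.9, 84.4]
ee_rot: [0.754, -0.657, -0.0, -0.0]
contact_force: [0.6, 0.4, -0.7]
gripper_width: 40.1
grasp_force: 60.8
```

```bash
python3 -m pendant '[[0,0,0.0025,0,0,0,0.035],[0,0,0.0015,0,0,0,0.035],[0,0,0.001,0,0,0,0.035],[0,0,0,0,0,0,0.035]]'
```

```text
clock: 20.05
position: [689.3, 53.9, 79.3]
ee_rot: [0.754, -0.657, 0.0, 0.0]
contact_force: [1.0, -0.4, -1.3]
gripper_width: 40.0
grasp_force: 60.8
```

```bash
python3 -m pendant '[[0,0,0.0006,0,0,0,0.035],[0,0,0,0,0,0,0.05],[0,0,0,0,0,0,0.065],[0,0,0,0,0,0,0.085],[0,0,0,0,0,0,0.085],[0,0,0,0,0,0,0.085],[0,0,-0.02,0,0,0,0.085],[0,0,-0.04,0,0,0,0.085],[0,0,-0.03,0,0,0,0.085],[0,0,0,0,0,0,0.085],[0,0,0,0,0,0,0.085],[0,0,0,0,0,0,0.085]]'
python3 go.py 483 84 172 187.8
```

```text
clock: 21.25
position: [688.5, 53.7, 167.4]
ee_rot: [0.754, -0.657, -0.001, 0.001]
contact_force: [0.4, 0.6, 0.2]
gripper_width: 85.1
grasp_force: 0.0
clock 21.25 pos [688.5  53.7 167.4] phi 187.8 tilt 0.14 shift [-0.0579  0.1995 -0.0041] F [0.4 0.6 0.2] w 85.1 gf 0.0 j [ 0.31  0.56  0.07 -0.   -1.08 -0.17]
tool wz turn -0.0
```

```bash
python3 -m pendant '[[-0.0116,0.0399,0,0,0,0,0.085],[-0.0116,0.0399,0,0,0,0,0.085],[-0.0116,0.0399,0,0,0,0,0.085],[-0.0116,0.0399,0,0,0,0,0.085],[-0.0116,0.0399,0,0,0,0,0.085],[0,0,0,0,0,0,0.085],[0,0,0,0,0,0,0.085]]'
python3 go.py 483 84 61 187.8
python3 - <<'E'
from seg import *
S=Cam("side","pics/s7.png");T=Cam("top","pics/t7.png")
S0=cv2.imread("pics/side0.png");T0=cv2.imread("pics/top0.png")
def blk(im,roi):
    x0,y0,x1,y1=roi; m=(im[y0:y1,x0:x1].max(2)<55).astype(np.uint8); n,l,st,c=cv2.connectedComponentsWithStats(m); k=1+np.argmax(st[1:,4]); return c[k]+[x0,y0],st[k]
a,_=blk(S0,(295,198,315,240)); b,_2=blk(T0,(240,205,285,228)); print(a,_,b,_2,tri(S,a,T,b),S.plane(a,51),T.plane(b,51))
u,v=S.proj((600,90,50)).astype(int)
cv2.imwrite("pics/c7.png",cv2.resize(S.im[v-50:v+50,u-70:u+60],(780,600),interpolation=cv2.INTER_CUBIC))
E
```

```text
clock: 21.95
position: [482.8, 84.1, 168.3]
ee_rot: [0.754, -0.657, -0.0, 0.001]
contact_force: [0.9, 0.7, 0.0]
gripper_width: 85.0
grasp_force: 0.0
clock 21.95 pos [482.8  84.1 168.3] phi 187.89 tilt 0.06 shift [ 1.000e-04 -3.000e-04  1.073e-01] F [0.9 0.7 0. ] w 85.0 gf 0.0 j [ 0.5   0.25 -0.44  0.   -0.88 -0.37]
tool wz turn 0.09
[305.43846154 217.23846154] [  7   5   8  29 130] [259.89256198 217.18181818] [  6   7  34  14 121] (array([484.48248763,  96.77292436,  34.35721345]), np.float64(5.7574809964201235)) [483.50730722  73.66070573  51.        ] [482.26275733  93.89519379  51.        ]
```

View pics/c7.png

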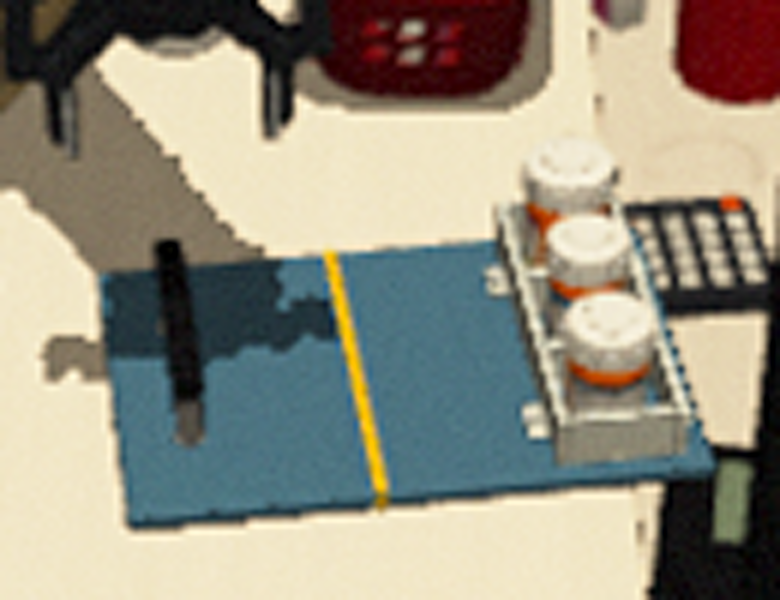

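All three vials stand in their cells (crop 570,165; 588,240; 610,330), line intact. Now grip the handle.

```bash
python3 -m pendant '[[0,0,0.03,0,0,0,0.05],[0,0,0.03,0,0,0,0.05],[0,0,0.03,0,0,0,0.05],[0,0,0.015,0,0,0,0.05],[0,0,0.004,0,0,0,0.05],[0,0,0,0,0,0,0.03],[0,0,0,0,0,0,0.02],[0,0,0,0,0,0,0.014],[0,0,0,0,0,0,0.012],[0,0,0,0,0,0,0.01]]'
python3 go.py 483 84 58 187.8
python3 -m pendant '[[0,0,0,0,0,0,0.008],[0,0,0,0,0,0,0.008],[0,0,0,0,0,0,0.008]]'
```

```text
clock: 23.05
position: [483.3, 84.0, 60.5]
ee_rot: [0.754, -0.657, -0.0, 0.0]
contact_force: [-4.4, -0.3, 5.8]
gripper_width: 12.7
grasp_force: 59.0
clock 23.05 pos [483.3  84.   60.5] phi 187.82 tilt 0.02 shift [-0.      0.0003  0.0025] F [-4.4 -0.3  5.8] w 12.7 gf 59.0 j [ 0.5   0.41 -0.56 -0.   -0.61 -0.37]
tool wz turn 0.02
clock: 23.35
position: [483.3, 84.0, 60.5]
ee_rot: [0.754, -0.657, -0.0, 0.0]
contact_force: [-4.3, 0.2, 6.1]
gripper_width: 12.7
grasp_force: 59.1
```

```bash
python3 -m pendant '[[0,-0.001,0.0015,0,0,0.1,0.008],[0,-0.002,0,0,0,0.32,0.008],[0,-0.003,0,0,0,0.32,0.008],[0,-0.004,0,0,0,0.32,0.008],[0,-0.005,0,0,0,0.32,0.008],[0,-0.005,0,0,0,0.32,0.008],[0,-0.005,0,0,0,0.32,0.008],[0,-0.005,0,0,0,0.32,0.008],[0,-0.005,0,0,0,0.32,0.008],[0,-0.005,0,0,0,0.32,0.008],[0,-0.004,0,0,0,0.32,0.008],[0,-0.002,0,0,0,0.32,0.008]]'
python3 go.py 614.5 93 58 180
```

```text
clock: 24.55
position: [525.2, 87.7, 60.5]
ee_rot: [0.733, -0.68, -0.002, 0.004]
contact_force: [-18.8, 1.6, 25.5]
gripper_width: 12.9
grasp_force: 62.1
clock 24.55 pos [525.2  87.7  60.5] phi 184.27 tilt 0.54 shift [ 0.0013 -0.0895  0.0017] F [-18.8   1.6  25.5] w 12.9 gf 62.1 j [ 0.47  0.46 -0.45 -0.   -0.67 -0.39]
tool wz turn 4.27
```

```bash
python3 -m pendant '[[0,-0.001,-0.0008,0,0,0.32,0.008],[0,-0.003,0,0,0,0.32,0.008],[0,-0.004,0,0,0,0.32,0.008],[0,-0.005,0,0,0,0.32,0.008],[0,-0.005,0,0,0,0.32,0.008],[0,-0.005,0,0,0,0.32,0.008],[0,-0.005,0,0,0,0.32,0.008],[0,-0.005,0,0,0,0.32,0.008],[0,-0.005,0,0,0,0.32,0.008],[0,-0.004,0,0,0,0.32,0.008],[0,-0.003,0,0,0,0.32,0.008],[0,-0.001,0,0,0,0.32,0.008]]'
python3 -m pendant '[[0,0,0,0,0,0,0.008],[0,0,0,0,0,0,0.008]]'
python3 go.py 614.5 93 58 180
cat > chk.py <<'E'
from seg import *
S=Cam("side");T=Cam("top")
for n,C in(("side",S),("top",T)):
    h=cv2.cvtColor(C.im,cv2.COLOR_BGR2HSV); yel=cv2.inRange(h,(15,100,80),(35,255,255)); blue=cv2.inRange(h,(95,60,30),(118,255,255))
    g=cv2.cvtColor(C.im,cv2.COLOR_BGR2GRAY).astype(np.float32)
    for y in(20,35,50,65,80,110,120,130,140,150,160,170,180):
        xs=np.arange(600,740,.5); P=np.array([C.proj((x,y,12)) for x in xs],np.float32)
        f=lambda m:cv2.remap(m,P[:,:1].copy(),P[:,1:].copy(),cv2.INTER_LINEAR)[:,0]
        Y=f(yel)>127
        if Y.any(): print(n,y,"line x",xs[Y].mean().round(1),"width",Y.sum()/2)
E
python3 chk.py
```

```text
clock: 25.75
position: [572.8, 90.5, 60.5]
ee_rot: [0.71, -0.705, -0.001, 0.002]
contact_force: [-11.8, 1.4, 14.9]
gripper_width: 12.8
grasp_force: 60.3
clock: 25.95
position: [573.0, 90.5, 60.5]
ee_rot: [0.71, -0.705, -0.001, 0.002]
contact_force: [-10.9, 0.6, 12.9]
gripper_width: 13.0
grasp_force: 60.1
clock 25.95 pos [573.   90.5  60.5] phi 180.41 tilt 0.27 shift [-0.0022 -0.0415  0.0023] F [-10.9   0.6  12.9] w 13.0 gf 60.1 j [ 0.44  0.52 -0.33 -0.   -0.72 -0.43]
tool wz turn 0.41
side 20 line x 658.8 width 8.0
side 35 line x 659.0 width 8.5
side 50 line x 658.2 width 6.0
side 65 line x 658.8 width 6.0
side 80 line x 658.2 width 8.0
side 110 line x 657.8 width 6.0
side 120 line x 658.2 width 6.0
side 130 line x 658.8 width 6.0
side 140 line x 657.8 width 9.0
side 150 line x 657.0 width 7.5
side 160 line x 657.0 width 6.5
side 170 line x 657.2 width 6.0
side 180 line x 657.8 width 6.0
top 20 line x 659.2 width 6.0
top 35 line x 659.2 width 8.0
top 50 line x 659.5 width 7.5
top 65 line x 659.0 width 4.5
top 80 line x 658.2 width 7.0
top 170 line x 708.5 width 2.5
```

```bash
python3 -m pendant '[[0,-0.001,0,0,0,0.1,0.008],[0,-0.003,0,0,0,0.1,0.008],[0,-0.004,0,0,0,0.1,0.008],[0,-0.005,0,0,0,0.1,0.008],[0,-0.005,0,0,0,0,0.008],[0,-0.005,0,0,0,0,0.008],[0,-0.005,0,0,0,0,0.008],[0,-0.005,0,0,0,0,0.008],[0,-0.004,0,0,0,0,0.008],[0,-0.002,0,0,0,0,0.008],[0,0,0,0,0,0,0.008],[0,0,0,0,0,0,0.008]]'
python3 go.py 614.3 93 58 180
python3 chk.py
```

```text
clock: 27.25
position: [611.9, 90.3, 60.6]
ee_rot: [-0.707, 0.707, 0.001, -0.002]
contact_force: [-11.2, 0.2, 12.4]
gripper_width: 13.0
grasp_force: 59.9
clock 27.25 pos [611.9  90.3  60.6] phi 179.94 tilt 0.3 shift [-0.0027 -0.0024  0.0026] F [-11.2   0.2  12.4] w 13.0 gf 59.9 j [ 0.41  0.57 -0.23 -0.   -0.78 -0.41]
tool wz turn -0.06
side 20 line x 696.5 width 5.5
side 35 line x 697.2 width 6.0
side 50 line x 696.8 width 9.0
side 65 line x 697.0 width 7.5
side 80 line x 697.2 width 6.0
side 110 line x 697.2 width 8.0
side 120 line x 696.8 width 6.0
side 130 line x 697.2 width 6.0
side 140 line x 697.2 width 7.0
side 150 line x 697.2 width 8.0
side 160 line x 696.2 width 7.0
side 170 line x 696.8 width 6.0
side 180 line x 697.2 width 6.0
top 20 line x 697.8 width 8.0
top 35 line x 697.8 width 7.0
top 50 line x 697.0 width 4.5
top 65 line x 696.5 width 7.5
top 80 line x 697.2 width 8.0
```

```bash
python3 -m pendant '[[0,-0.001,0,0,0,0,0.008],[0,-0.0014,0,0,0,0,0.008],[0,0,0,0,0,0,0.008],[0,0,0,0,0,0,0.008],[0,0,0,0,0,0,0.008]]'
python3 chk.py
python3 - <<'E'
from seg import *
S=Cam("side");T=Cam("top")
for n,C,ys in(("side",S,(-400,-80,-60,-30,230,260)),("top",T,(-20,-40,-60))):
    g=cv2.cvtColor(C.im,cv2.COLOR_BGR2GRAY).astype(np.float32)
    for y in ys:
        pr=[]
        for x in range(690,710,1):
            P=np.array([C.proj((x,y+e,0)) for e in np.arange(-10,11,2)],np.float32)
            pr.append(cv2.remap(g,P[:,0].copy(),P[:,1].copy(),cv2.INTER_LINEAR).mean())
        print(n,y,np.int32(pr))
for k,(o,zc) in enumerate(((57,76),(0,72),(-57,68))):
    p=S.proj((699.5+115,92+o,zc)).round().astype(int); c,bx=cap(S,tuple(p),15.5,75); print("cap",p,c.round(1),bx,S.plane(c,zc).round(1))
E
```

```text
clock: 27.85
position: [613.9, 90.3, 60.7]
ee_rot: [-0.707, 0.707, 0.001, -0.003]
contact_force: [-12.0, -0.6, 13.1]
gripper_width: 13.2
grasp_force: 60.1
side 20 line x 699.2 width 6.0
side 35 line x 699.2 width 8.0
side 50 line x 699.5 width 8.5
side 65 line x 699.2 width 6.0
side 80 line x 700.2 width 6.0
side 110 line x 699.0 width 5.5
side 120 line x 699.8 width 6.0
side 130 line x 699.5 width 7.5
side 140 line x 699.2 width 9.0
side 150 line x 698.2 width 6.0
side 160 line x 699.0 width 6.5
side 170 line x 699.8 width 6.0
side 180 line x 699.0 width 8.5
top 20 line x 700.2 width 5.0
top 35 line x 699.0 width 6.5
top 50 line x 699.2 width 8.0
top 65 line x 699.8 width 7.0
top 80 line x 699.0 width 4.5
side -400 [229 229 229 229 230 231 231 228 209 187 181 186 194 204 211 211 211 211
 211 211]
side -80 [227 227 227 228 228 230 230 230 214 181 146  99  48  11   6   9  12  14
  15  15]
side -60 [227 226 227 227 228 229 230 220 205 183 146 106  67  40  16  10  13  15
  14  13]
side -30 [226 227 227 228 228 228 225 217 209 206 207 202 191 179 159 124  90  64
  38  15]
side 230 [203 210 217 225 229 231 230 210 185 160 129  97  67  55  53  52  50  47
  44  57]
side 260 [ 52  63  98 141 185 208 209 210 208 205 203 202 204 206 209 211 211 211
 211 211]
top -20 [184 184 184 185 185 185 182 176 169 167 166 166 167 169 170 171 172 172
 173 173]
top -40 [184 184 184 184 185 184 180 175 169 166 167 168 169 171 173 174 174 174
 175 175]
top -60 [183 184 184 184 185 184 181 176 172 169 169 169 170 171 173 174 174 174
 174 175]
cap [420 194] [420.3 191.3] [413.5  185.75  14.    12.5 ] [818.1 162.9  76. ]
cap [422 207] [433.9 200.8] [427.5  191.    11.5   21.25] [852.8 121.7  72. ]
cap [424 221] [436.7 208.5] [431.5  205.     9.5   10.75] [857.   90.5  68. ]
```

```bash
python3 - <<'E'
from seg import *
S=Cam("side")
h=cv2.cvtColor(S.im,cv2.COLOR_BGR2HSV); o=cv2.inRange(h,(3,150,90),(14,255,255))[180:245,400:450]
n,l,st,c=cv2.connectedComponentsWithStats(o); print([(r.tolist(),(q+[400,180]).round(1).tolist()) for r,q in zip(st[1:],c[1:]) if r[4]>5])
for k,(oo,zc) in enumerate(((57,86),(0,82),(-57,78))):
    for z in (zc,zc-10,zc-22): p=S.proj((814.5,92+oo-(0 if z==zc else 19),z)); print(k,z,p.round(0),S.im[int(p[1]),int(p[0])])
E
```

```text
[]
0 86 [420. 191.] [208 231 239]
0 76 [420. 198.] [47 52 56]
0 64 [420. 201.] [45 53 56]
1 82 [422. 204.] [50 54 62]
1 72 [423. 211.] [27 33 36]
1 60 [422. 215.] [25 29 32]
2 78 [424. 218.] [13 14 18]
2 68 [425. 225.] [10 14 14]
2 56 [424. 229.] [15 14 15]
```

The monitor hides the crate from the side; check the caps in the top view.

```bash
python3 - <<'E'
from seg import *
T=Cam("top")
for k,(oo,zc) in enumerate(((57,76),(0,72),(-57,68))):
    p=T.proj((814.5,92+oo,zc+10)); q=p.round().astype(int); c,bx=cap(T,tuple(q),10.6,72,13); print(k,q,T.im[q[1],q[0]],c.round(1),bx,T.plane(c,zc).round(1))
h=cv2.cvtColor(T.im,cv2.COLOR_BGR2HSV); q=T.proj((800,92,40)).astype(int); x0,y0=q-35
o=cv2.inRange(h,(3,130,70),(15,255,255))[y0:y0+70,x0:x0+70]; n,l,st,c=cv2.connectedComponentsWithStats(o); print([(T.plane(m+[x0,y0],40).round(0).tolist(),r[4]) for r,m in zip(st[1:],c[1:]) if r[4]>3])
E
```

```text
0 [290 119] [174 188 198] [290.8 120.3] [285.5  116.    11.25  10.25] [817.6 148.7  76. ]
1 [306 127] [174 189 198] [306.  127.7] [301.25 123.75  10.5    9.5 ] [816.   93.5  72. ]
2 [322 134] [174 190 199] [323.3 135.6] [319.25 131.     9.5   10.25] [815.9  31.6  68. ]
[([806.0, 133.0, 40.0], np.int32(32)), ([807.0, 86.0, 40.0], np.int32(7)), ([798.0, 35.0, 40.0], np.int32(20))]
```

All three caps are where they must be (within a few mm of x≈815, y≈149/92/35), the line is on the edge and the board is held with 13 N; hand in.

```bash
python3 -c "
from bench import arm
print(arm.job_done())"
```

```text
the job is handed in; nothing more can be done
None
```

I handed the job in with all three vials upright in the crate, one per cell, and the yellow line within about 1 mm of the ledge edge along its length; the arm is still holding the board flat with about 13 N, and no verdict was returned.

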